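# Latch the guard key and tug-test it

## Robot

A 6-joint arm with a two-finger parallel gripper is mounted at the origin on a cart in front of the work surface, level with it; the furniture and walls round the work are solid. World frame = base frame: x ahead of the robot, y to its left, z up, the work surface at z = 0. Lengths are in m, angles in rad, forces in N, time in s.
With the tool pointing down it reaches from about 0.4 to 0.925 m from the base axis. Payload 12.5 kg.
Tool frame: the origin (TCP) lies on the centre line of the jaws, within the pads' length; the fingertips stand bot.tips_ahead ahead of it and the grasp point (between the pads) lies 11 mm behind it (bot.tips_ahead is the distance from the TCP to the fingertips, in m); z points along the fingers, y is the direction in which the jaws open and shut (so a half turn about z gives the same grasp; the last joint's range is limited). The gripper opens to 95 mm and grips with 3 to 60 N. Pads are 20 mm wide; open, the fingers measure 119 mm over their backs; the gripper's body (75 mm by 180 mm) begins 59 mm behind the grasp point.
Start: joints at [1.24, 0.491, 1.559, -0, 1.092, -0.106], TCP at [0.139, 0.609, 0.223] pointing down, gripper open.
Joint ranges: [-3.1, 3.1], [-0.84, 2.19], [0.05, 2.79], [-1.13, 4.28], [0.06, 2.93], [-2.69, 2.69]. Speed limits (rad/s): [2.22, 2.22, 2.79, 3.14, 3.14, 3.14].

## Interface

Orientations are given as a unit quaternion [x, y, z, w].
In Python, from plant import status, camera, close_job, bot gives the robot as it stands.
- The arm moves only by the tool drive_tool, never from a script. Its argument "moves" is a list of rows, each a list of 7 numbers: the shift along the world's x, y, z in cm, then the turn, a rotation vector about the world's x, y, z in rad, then the gripper command: -1 is shut, 1 is fully open, values between are in proportion. In form: [[tx, ty, tz, wx, wy, wz, hand], ...]. A call has 1 to 12 rows; each row is the pose to reach, as a shift and turn from the pose commanded when the call began; what a row does not reach only later rows make up. A row lasts 1/12 s, in which the tool goes at most 41.7 mm and 7.16 degrees, less where a joint would pass 70% of its speed; a pose out of reach is approached as far as the arm can. A call with a gripper value outside its range is refused whole. The fingers move at their own pace and stop on an object; "squeeze" is the grip in N (left out, the last holds). Time passes only in rows, so rows that repeat a pose let the fingers close. It gives the time, the measured TCP pose, the force and the opening at its end, in the units of the state.
- status.sense(): the state, without advancing time (a new reading comes with each control period).
- camera(name): name is "side" or "top" or "wrist"; returns a dict with "color" (400x640x3 uint8, blue, green, red), "intrinsics" (3x3 intrinsics, pixels), "cam_to_world" (4x4, takes a point from camera to world coordinates). Camera axes: x right, y down, z forward; pixel columns grow to the right and rows downward; lengths in m; the calibration is good to about 2 mm. A picture is of the moment at which its call begins. There is no depth.
- close_job(): hands the job in, once; it reports no verdict.
The state is a dict: "t": time; "joints": joint angles; "joint_vel": joint speeds; "tau": joint torques, N m; "tcp_pos": TCP position; "tool_rot": TCP orientation; "ft_force": force on the tool from outside, world axes, zero at the start; "torque": the same for the moment, N m; "gripper_width": opening from 0.0 (shut) to 1.0 (fully open).
Only numpy, scipy, OpenCV 4.12 (cv2) and the standard library are available. Lean on these libraries where they do the work, as an engineer would, in place of code of your own. Each camera call takes 0.05 s, during which the arm holds its last target.

## Task

Take the guard-lock key out of its rest, push it fully home into the spring-held switch head on the check stand so that the catch snaps in, and then prove the catch: pull the key straight up with a steady 12 newtons (3 more or less will do) for a full second, never with more than 18. Leave the key let go and latched in the head, and leave the sample pots and the thermometer where they are.

Things in the scene. Friction and masses are not known exactly. Their poses are not given: they have to be found in the camera images.
- bolt_key: Guard-lock key, loose, 0.10 kg, 93 mm tall, upright in its rest at the start. Origin: its lower tip, z up. Steel bolt end: cone of radius 4 to 10.5 mm up to height 10, straight to 17, flat shoulder to a neck of radius 5; flange of radius 17 at 41 to 46; above it stem and grip. The bolt is round: any yaw fits.
- key_grip (a point): Centre of the key's grey plastic grip block, 73 mm above the tip; axes as the key's. The block is 16 mm thick (key's x), 44 mm wide (key's y), 40 mm high. Take it from above across the 16 mm with a firm grip (50 N or more).
- key_flange (a point): Centre of the underside of the key's flange, 41 mm above the tip, 32 mm below key_grip. It lies on the top of the switch head when the key is fully home.
- key_rest: Fixed black block, 64 mm square and 51 mm high on an 84 mm square foot; origin centre of its underside. The key stands loosely in a 25 mm hole in its top, flange on the top face, and lifts straight out (45 mm clears it). No catch.
- check_stand: Fixed steel stand, base plate 92 x 140 x 12 mm (x, y, z), origin centre of its underside. It carries the grey switch head between two sprung posts, 49 mm to either side along its y, 56 mm high; a small scale plate, 46 mm high, stands 40 mm to its -x side.
- socket_mouth (a point): Centre of the top of the switch head (56 mm square), on the bore's axis, z up, 62 mm above the worktop. Bore 24 mm wide, 46 mm deep, mouth chamfered 4 mm. A sprung catch inside resists the bolt with some 3 to 15 N, then snaps over its shoulder; push on until the flange lies on the top, where the force rises sharply (15 to 25 N is plenty).
- switch_head (a joint): Rise of the head on its springs, m; 0 = down, at most 0.007. The latched key first has a hidden free play of 2 to 9 mm upward, then lifts the head from about 6 N hand force (key's weight included), 1 mm for every further 4 N: 9 N at 0.75 mm, 12 N at 1.5, 15 N at 2.25, 18 N at 3. Readings are too noisy to set the pull by: use the tool force.
- pot_blue: Sample pot with blue screw lid, 50 mm across and 66 mm high, loose bystander; origin centre of its underside.
- pot_white: Sample pot with white screw lid, 50 mm across and 66 mm high, loose bystander; origin centre of its underside.
- thermometer: White food thermometer lying flat, 46 x 152 x 18 mm (x, y, z), loose bystander; origin centre of its underside.
Mind the look-alikes: they are no part of the job. What is shaped like the check_stand but blue is not meant.

How it is judged:
On the way, in this order (a step that is already met when the one before it is completed fails the run):
1. the key is pushed fully home: its flange lies on the top of the switch head (within 1.5 mm) (z of key_flange in the frame of socket_mouth below 0.0015 m and horizontal distance between key_flange and socket_mouth below 0.004 m), for 0.1 s.
2. the latched key is pulled up with 9 to 15 N for one second (switch head lifted 0.75 to 2.25 mm, the fingers not touching the stand) (value of joint switch_head between 0.00075 and 0.00225 m and contact force between the fingers and check_stand below 0.5 N and z of key_flange in the frame of socket_mouth below 0.011 m and horizontal distance between key_flange and socket_mouth below 0.004 m), for 1 s.
At the end, for the whole second after the job is handed in: The key stands still and latched in the switch head (flange less than 11 mm above the head's top, within 4 mm of the bore axis), let go, and the head is back down on its base (z of key_flange in the frame of socket_mouth below 0.011 m and horizontal distance between key_flange and socket_mouth below 0.004 m and value of joint switch_head below 0.0006 m and linear speed of bolt_key below 0.02 m/s); the robot touches nothing.
It fails at once if the head was pulled with more than 18 N (value of joint switch_head above 0.003 m).
It fails at once if a sample pot or the thermometer was moved by more than 20 mm (distance of any of pot_blue, pot_white, thermometer from where it was at the start of the episode above 0.02 m).
It also fails if it takes over 64 s, if anything falls off the work surface, if the arm or the gripper's body presses on something with over 40 N, if the wrist force passes 120 N, or if a joint passes its speed limit or range.

## Working session

There is one attempt and no reset: what is moved stays moved. The work goes in short steps, Python scripts to look and compute and a tool call to move; the robot and the scene stay as the last step left them, time stands still between calls to the robot, and variables do not carry over. Pictures are saved under pics/ and viewed, and the job is handed in when it is done.

Besides the shell and the picture viewer there is one more tool, called after ">>>" as name(argument=value, ...), one argument or row to a line, values as JSON. drive_tool: Moves the arm, as the interface text tells. Its arguments: {"type":"object","properties":{"moves":{"type":"array"},"squeeze":{"type":"number"}},"required":["moves"]}

```bash
ls; mkdir -p pics
python3 - <<'E'
from plant import status,camera,bot
import cv2,numpy as np
np.set_printoptions(precision=4,suppress=True)
print(bot.tips_ahead); s=status.sense(); print(s)
for n in ["side","top","wrist"]:
    c=camera(n); cv2.imwrite(f"pics/{n}0.png",c["color"]); print(n,c["intrinsics"],c["cam_to_world"])
E
```

```text
pics
0.008
{'t': 0.0, 'joints': array([ 1.2404,  0.4916,  1.5595, -0.    ,  1.0917, -0.1056]), 'joint_vel': array([-0.0002, -0.0006, -0.0007, -0.0016,  0.0012,  0.0007]), 'tau': array([ -0.0005, -61.2648, -25.8185,   0.0692,   0.0483,  -0.0001]), 'tcp_pos': array([0.1392, 0.6091, 0.222 ]), 'tool_rot': array([ 0.1122,  0.9937, -0.0006, -0.0001]), 'ft_force': array([ 0.9124, -0.1725,  0.0506]), 'torque': array([ 0.0293, -0.0083,  0.0577]), 'gripper_width': 0.997441697259401}
side [[440.1401   0.     323.7773]
 [  0.     440.1401 198.7392]
 [  0.       0.       1.    ]] [[ 0.9999 -0.0138 -0.008   0.6106]
 [ 0.0009 -0.4531  0.8914 -0.9085]
 [-0.0159 -0.8913 -0.4531  0.5888]
 [ 0.      0.      0.      1.    ]]
top [[412.7204   0.     322.0157]
 [  0.     412.7204 197.7497]
 [  0.       0.       1.    ]] [[-0.0063 -0.9896  0.144   0.4715]
 [-0.9998  0.0033 -0.0215  0.1193]
 [ 0.0208 -0.1442 -0.9893  1.0743]
 [ 0.      0.      0.      1.    ]]
wrist [[351.9204   0.     323.7393]
 [  0.     351.9204 199.3102]
 [  0.       0.       1.    ]] [[ 0.2232  0.9319  0.2859  0.0578]
 [ 0.9748 -0.213  -0.0668  0.6279]
 [-0.0013  0.2936 -0.9559  0.3857]
 [ 0.      0.      0.      1.    ]]
```

View pics/side0.png

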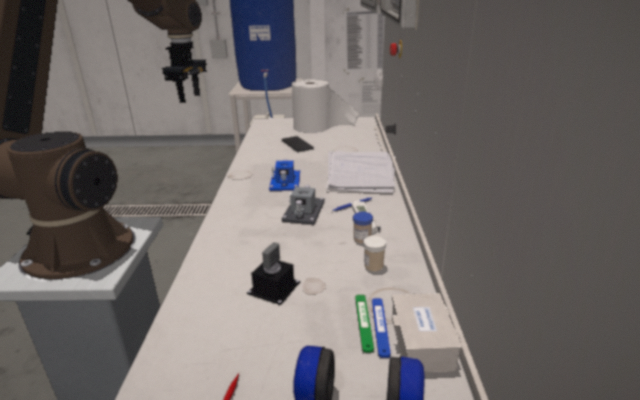

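View pics/top0.png

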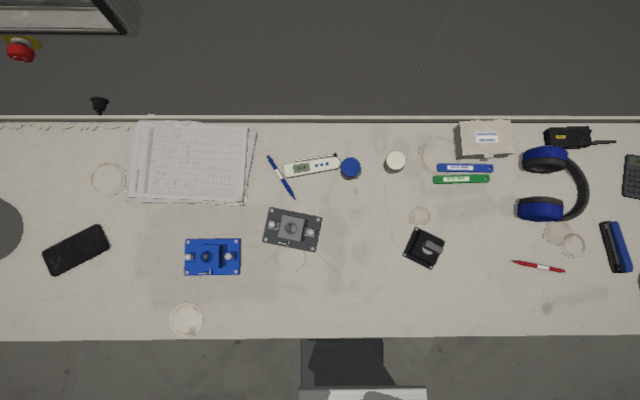

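View pics/wrist0.png

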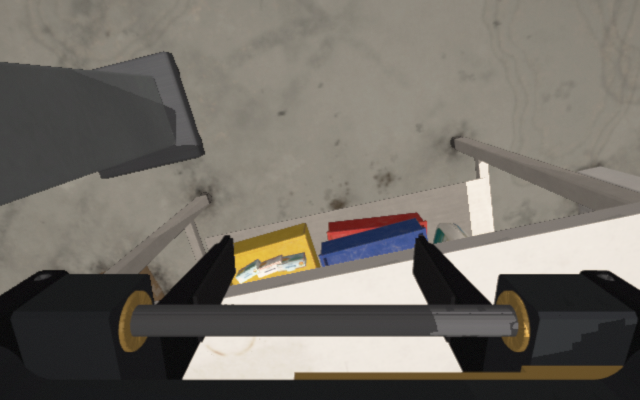

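Side view: the key sits in the black rest at (272,275) and the grey stand is at (303,207), with the blue look-alike behind it at (285,175). Top view: rest (425,248), grey stand (292,229), blue stand (212,256). The grey one is meant, since the task excludes the blue one. I'll confirm in enlarged crops.

Run:
```python
import cv2,numpy as np
t=cv2.imread("pics/top0.png");s=cv2.imread("pics/side0.png")
R=lambda im,x,y,w,h,f:cv2.resize(im[y:y+h,x:x+w],None,fx=f,fy=f,interpolation=cv2.INTER_CUBIC)
a=R(t,250,195,90,70,4.4); b=R(t,390,215,70,70,4.4)
c=R(s,270,175,70,55,5); d=R(s,240,235,70,70,4)
def pad(i):
    o=np.zeros((300,400,3),np.uint8); i=i[:300,:400]; o[:i.shape[0],:i.shape[1]]=i; return o
cv2.imwrite("pics/crop0.png",np.vstack([np.hstack([pad(a),pad(b)]),np.hstack([pad(c),pad(d)])]))
```

```text
(no output)
```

View pics/crop0.png

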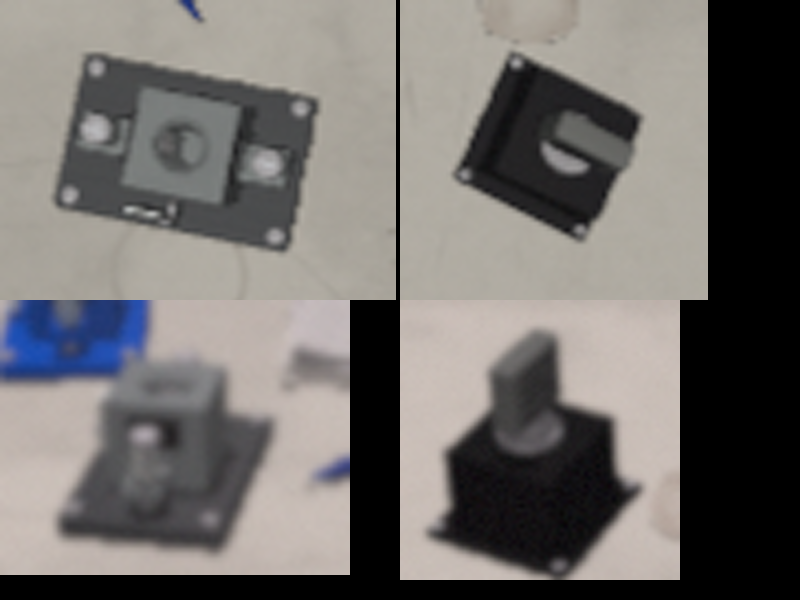

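Confirmed: the top-left crop shows the grey stand with an open bore at crop (180,147). The black rest holds the key, with the grip block at crop (595,140). I'll cast rays from masks and contours.

```bash
cat > h.py <<'E'
import numpy as np,cv2
np.set_printoptions(precision=4,suppress=True)
K={"top":np.array([[412.7204,0,322.0157],[0,412.7204,197.7497],[0,0,1]]),"side":np.array([[440.1401,0,323.7773],[0,440.1401,198.7392],[0,0,1]])}
def onz(p,z,Km,T):
    p=np.atleast_2d(p).astype(float); d=np.c_[p,np.ones(len(p))]@np.linalg.inv(Km).T@T[:3,:3].T
    o=T[:3,3]; return o+d*((z-o[2])/d[:,2])[:,None]
def proj(P,Km,T):
    P=np.atleast_2d(P); c=(P-T[:3,3])@T[:3,:3]; q=c@Km.T; return q[:,:2]/q[:,2:]
def rect(mask,off=(0,0)):
    cs,_=cv2.findContours(mask.astype(np.uint8),cv2.RETR_EXTERNAL,cv2.CHAIN_APPROX_NONE)
    c=max(cs,key=cv2.contourArea); return c,cv2.boxPoints(cv2.minAreaRect(c))+np.array(off),cv2.contourArea(c)
E
python3 - <<'E'
from h import *
from plant import camera
c=camera("top");Km,T=c["intrinsics"],c["cam_to_world"];im=c["color"]
g=cv2.cvtColor(im,cv2.COLOR_BGR2GRAY)
# crop corners (read from crop)/4.4
f=lambda x,y:(250+x/4.4-.4,195+y/4.4-.4)
k=lambda x,y:(390+(x-400)/4.4-.4,215+y/4.4-.4)
base=[f(88,53),f(318,97),f(290,250),f(55,207)]
B=onz(base,.012,Km,T);print("base",B,B.mean(0),np.linalg.norm(B-np.roll(B,1,0),axis=1))
head=[f(138,87),f(243,105),f(225,206),f(122,184)]
H=onz(head,.062,Km,T);print("head",H,H.mean(0),np.linalg.norm(H-np.roll(H,1,0),axis=1))
print("bore",onz([f(181,146)],.062,Km,T))
x=190;m=(g[x:x+80,245:345]<95)
cc,b,a=rect(m,(245,x));Q=onz(b,.012,Km,T);print("base mask",a,Q.mean(0),np.linalg.norm(Q-np.roll(Q,1,0),axis=1))
foot=[k(513,52),k(642,117),k(585,241),k(458,176)]
F=onz(foot,.005,Km,T);print("foot",F,F.mean(0),np.linalg.norm(F-np.roll(F,1,0),axis=1))
gt=[k(562,112),k(634,143),k(628,165),k(557,140)]
G=onz(gt,.103,Km,T);print("griptop",G,G.mean(0))
print("flange left",onz([k(566,150)],.055,Km,T))
E
```

```text
base [[0.6034 0.232  0.012 ]
 [0.5768 0.097  0.012 ]
 [0.4878 0.1138 0.012 ]
 [0.5134 0.2501 0.012 ]] [0.5453 0.1732 0.012 ] [0.0918 0.1377 0.0906 0.1387]
head [[0.5779 0.1986 0.062 ]
 [0.5676 0.14   0.062 ]
 [0.5114 0.1499 0.062 ]
 [0.5239 0.207  0.062 ]] [0.5452 0.1739 0.062 ] [0.0547 0.0596 0.057  0.0584]
bore [[0.5448 0.1745 0.062 ]]
base mask 1708.0 [0.5448 0.1738 0.012 ] [0.1378 0.09   0.1395 0.0899]
foot [[ 0.5509 -0.1464  0.005 ]
 [ 0.5122 -0.2214  0.005 ]
 [ 0.4404 -0.1843  0.005 ]
 [ 0.4784 -0.1112  0.005 ]] [ 0.4955 -0.1658  0.005 ] [0.0806 0.0844 0.0808 0.0824]
griptop [[ 0.5114 -0.1472  0.103 ]
 [ 0.4947 -0.1851  0.103 ]
 [ 0.483  -0.1814  0.103 ]
 [ 0.4965 -0.1438  0.103 ]] [ 0.4964 -0.1644  0.103 ]
flange left [[ 0.4922 -0.1617  0.055 ]]
```

Measured sizes agree with the description: base 0.139 x 0.091 m, head about 0.057 m, foot about 0.082 m. Key is at about (0.496, -0.165) and the bore at about (0.545, 0.174). Moving above the key, going round the base.

>>> drive_tool(
  moves=[
    [31,-36,4,0,0,-0.87,1],
    [31,-36,4,0,0,-0.87,1],
    [31,-36,4,0,0,-0.87,1],
    [31,-36,4,0,0,-0.87,1],
    [31,-36,4,0,0,-0.87,1],
    [31,-36,4,0,0,-0.87,1],
    [31,-36,4,0,0,-0.87,1],
    [31,-36,4,0,0,-0.87,1],
    [31,-36,4,0,0,-0.87,1],
    [31,-36,4,0,0,-0.87,1],
    [31,-36,4,0,0,-0.87,1],
    [31,-36,4,0,0,-0.87,1],
  ],
  squeeze=55,
)

```text
t: 1.2
tcp_pos: [0.4518, 0.2462, 0.263]
tool_rot: [0.521, 0.853, 0.0, 0.001]
ft_force: [-0.0, 0.3, -0.2]
gripper_width: 1.0
```

>>> drive_tool(
  moves=[
    [4.7,-41.4,-2,0,0,-0.87,1],
    [4.7,-41.4,-2,0,0,-0.87,1],
    [4.7,-41.4,-2,0,0,-0.87,1],
    [4.7,-41.4,-2,0,0,-0.87,1],
    [4.7,-41.4,-2,0,0,-0.87,1],
    [4.7,-41.4,-2,0,0,-0.87,1],
    [4.7,-41.4,-2,0,0,-0.87,1],
    [4.7,-41.4,-2,0,0,-0.87,1],
    [4.7,-41.4,-2,0,0,-0.87,1],
    [4.7,-41.4,-2,0,0,-0.87,1],
    [4.7,-41.4,-2,0,0,-0.87,1],
    [4.7,-41.4,-2,0,0,-0.87,1],
  ],
)

```text
t: 2.2
tcp_pos: [0.496, -0.1665, 0.2421]
tool_rot: [0.833, 0.554, -0.0, -0.0]
ft_force: [-0.4, 0.6, 0.2]
gripper_width: 1.004
```

Run:
```python
from h import *
from plant import status,camera
s=status.sense();print(s["t"],s["tcp_pos"],s["tool_rot"],s["ft_force"])
c=camera("wrist");np.savez("w1.npz",**c);cv2.imwrite("pics/w1.png",c["color"]);print(c["cam_to_world"])
print(proj([[.496,-.165,.103],[.496,-.165,.051]],c["intrinsics"],c["cam_to_world"]))
```

```text
2.2 [ 0.496  -0.1665  0.2421] [ 0.8328  0.5536 -0.0002 -0.0004] [-0.4337  0.6284  0.2049]
[[ 0.9219 -0.3703 -0.114   0.528 ]
 [-0.3874 -0.8813 -0.2704 -0.0897]
 [-0.0004  0.2935 -0.956   0.4057]
 [ 0.      0.      0.      1.    ]]
[[323.5132 187.3779]
 [323.562  174.2193]]
```

View pics/w1.png

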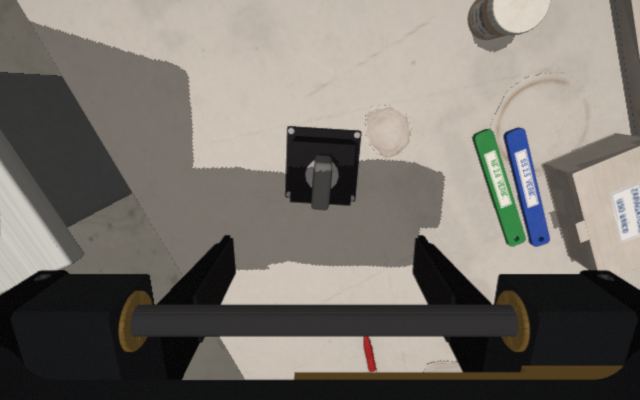

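The wrist view shows the rest at (323,165) and the key's grip at (321,180), its width nearly aligned with the image's vertical. Enlarging it for yaw and centre.

Run:
```python
from h import *
im=cv2.imread("pics/w1.png")[120:215,280:370]
cv2.imwrite("pics/w1c.png",cv2.resize(im,None,fx=6,fy=6,interpolation=cv2.INTER_CUBIC))
```

```text
(no output)
```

View pics/w1c.png

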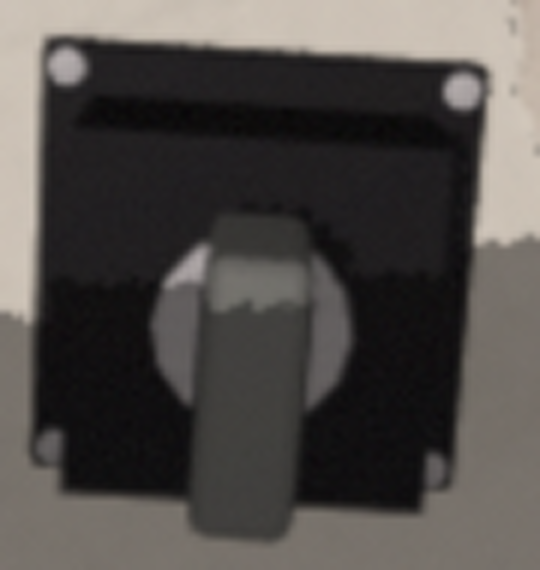

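Run:
```python
from h import *
d=np.load("w1.npz");Km,T=d["intrinsics"],d["cam_to_world"]
f=lambda x,y:(280+(x-2.5)/6,120+(y-2.5)/6)
P=onz([f(211,253),f(312,260),f(293,541),f(189,532)],.103,Km,T);print(P,P.mean(0),np.linalg.norm(P-np.roll(P,1,0),axis=1))
a=(P[0]+P[1]-P[2]-P[3])/2;print("long angle",np.degrees(np.arctan2(a[1],a[0])))
print("flange",onz([f(252,328)],.056,Km,T))
F=onz([f(45,38),f(487,65),f(448,488),f(30,462)],.004,Km,T);print(F,F.mean(0),np.linalg.norm(F-np.roll(F,1,0),axis=1))
e=F[0]-F[3];print(np.degrees(np.arctan2(e[1],e[0])));e=F[1]-F[2];print(np.degrees(np.arctan2(e[1],e[0])))
from plant import status
from scipy.spatial.transform import Rotation as R
s=status.sense();y=R.from_quat(s["tool_rot"]).apply([0,1,0]);print(y,np.degrees(np.arctan2(y[1],y[0])))
```

```text
[[ 0.4979 -0.1407  0.103 ]
 [ 0.511  -0.1474  0.103 ]
 [ 0.492  -0.1861  0.103 ]
 [ 0.478  -0.1787  0.103 ]] [ 0.4947 -0.1632  0.103 ] [0.0429 0.0147 0.0432 0.0158]
long angle 63.04772837834901
flange [[ 0.4946 -0.1632  0.056 ]]
[[ 0.4755 -0.108   0.004 ]
 [ 0.5499 -0.1446  0.004 ]
 [ 0.5129 -0.2193  0.004 ]
 [ 0.4384 -0.1821  0.004 ]] [ 0.4942 -0.1635  0.004 ] [0.0829 0.083  0.0833 0.0833]
63.3974140044755
63.62489325165576
[ 0.9227 -0.3856 -0.0009] -22.679096618580644
```

Grip 43 x 15 mm and foot 83 mm match. Key axis is at (0.4947, -0.1633), seen the same from grip top, flange and foot. The jaws need another -4.2° of turn. Descending.

>>> drive_tool(
  moves=[
    [-0.1,0.2,-2,0,0,-0.073,1],
    [-0.1,0.2,-5,0,0,-0.073,1],
    [-0.1,0.2,-8,0,0,-0.073,1],
    [-0.1,0.2,-11,0,0,-0.073,1],
    [-0.1,0.2,-11,0,0,-0.073,1],
    [-0.1,0.2,-11,0,0,-0.073,1],
  ],
)

```text
t: 2.75
tcp_pos: [0.495, -0.1613, 0.1325]
tool_rot: [0.851, 0.525, -0.001, -0.001]
ft_force: [0.6, 0.6, 0.9]
gripper_width: 1.002
```

Run:
```python
from h import *
from plant import status,camera
s=status.sense();print(s["t"],s["tcp_pos"],s["tool_rot"],s["ft_force"])
c=camera("wrist");cv2.imwrite("pics/w2.png",c["color"])
```

```text
2.75 [ 0.495  -0.1613  0.1325] [ 0.8511  0.525  -0.0006 -0.001 ] [0.583  0.5951 0.8513]
```

View pics/w2.png

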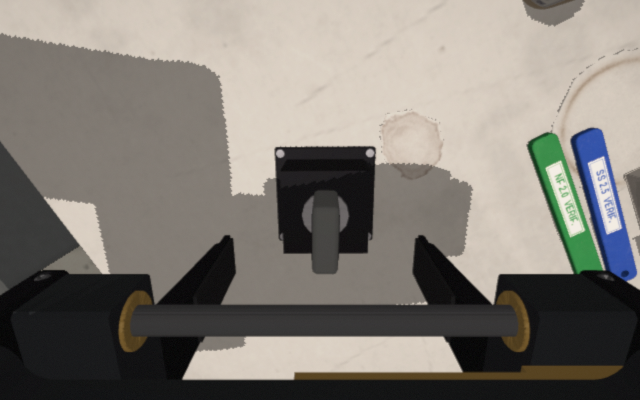

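The grip at (325,232) is aligned and centred between the fingers. TCP is 2 mm off in y, so I'll correct that, go down and close.

>>> drive_tool(
  moves=[
    [0,-0.15,-2,0,0,0,1],
    [0,-0.15,-4.5,0,0,0,1],
    [0,-0.15,-6,0,0,0,1],
    [0,-0.15,-6,0,0,0,1],
    [0,-0.15,-6,0,0,0,1],
    [0,-0.15,-6,0,0,0,1],
  ],
  squeeze=55,
)

```text
t: 3.3
tcp_pos: [0.4962, -0.1644, 0.0746]
tool_rot: [0.851, 0.524, 0.001, 0.001]
ft_force: [-0.4, 0.1, 0.8]
gripper_width: 0.999
```

>>> drive_tool(
  moves=[
    [-0.1,0.05,0,0,0,0,-1],
    [-0.1,0.05,0,0,0,0,-1],
    [-0.1,0.05,0,0,0,0,-1],
    [-0.1,0.05,0,0,0,0,-1],
    [-0.1,0.05,0,0,0,0,-1],
    [-0.1,0.05,0,0,0,0,-1],
    [-0.1,0.05,0,0,0,0,-1],
    [-0.1,0.05,0,0,0,0,-1],
    [-0.1,0.05,0,0,0,0,-1],
    [-0.1,0.05,0,0,0,0,-1],
    [-0.1,0.05,0,0,0,0,-1],
    [-0.1,0.05,0,0,0,0,-1],
  ],
  squeeze=55,
)

```text
t: 4.3
tcp_pos: [0.4943, -0.1637, 0.0726]
tool_rot: [0.852, 0.524, 0.0, 0.0]
ft_force: [0.5, 0.1, -0.5]
gripper_width: 0.219
```

>>> drive_tool(
  moves=[
    [0,0,0,0,0,0,-1],
    [0,0,0,0,0,0,-1],
    [0,0,0,0,0,0,-1],
    [0,0,0,0,0,0,-1],
  ],
)

```text
t: 4.63
tcp_pos: [0.4943, -0.1637, 0.0726]
tool_rot: [0.852, 0.524, 0.0, 0.0]
ft_force: [-0.1, -0.2, -1.3]
gripper_width: 0.164
```

>>> drive_tool(
  moves=[
    [0,0,1,0,0,0,-1],
    [0,0,2,0,0,0,-1],
    [0,0,3,0,0,0,-1],
    [0,0,5,0,0,0,-1],
    [0,0,7,0,0,0,-1],
    [0,0,8,0,0,0,-1],
    [0,0,8,0,0,0,-1],
    [0,0,8,0,0,0,-1],
  ],
)

```text
t: 5.3
tcp_pos: [0.4943, -0.1637, 0.1531]
tool_rot: [0.852, 0.524, 0.0, 0.001]
ft_force: [-0.7, 0.3, -1.4]
gripper_width: 0.168
```

Run:
```python
from h import *
from plant import status,camera
s=status.sense();print(s["t"],s["tcp_pos"],s["tool_rot"],s["ft_force"],s["gripper_width"])
w=camera("wrist");cc=camera("side");c=cc["color"]
cv2.imwrite("pics/w3.png",w["color"])
p=proj(s["tcp_pos"],cc["intrinsics"],cc["cam_to_world"])[0].astype(int);print(p)
cv2.imwrite("pics/s3.png",cv2.resize(c[p[1]-60:p[1]+60,p[0]-70:p[0]+70],None,fx=4,fy=4,interpolation=cv2.INTER_CUBIC))
```

```text
5.3 [ 0.4943 -0.1637  0.1531] [0.8515 0.5243 0.0004 0.0006] [-0.7461  0.3475 -1.3566] 0.16779070772773433
[268 225]
```

View pics/s3.png

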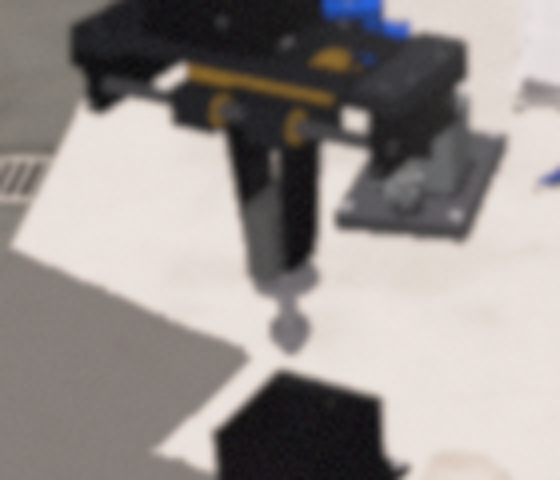

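View pics/w3.png

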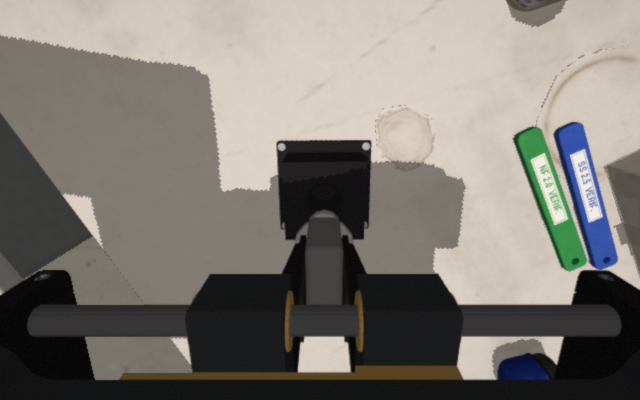

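The key hangs straight in the jaws, clear of the rest; wrist force is about -1.3 N, near the key's weight. Carrying it to a viewpoint short of the stand.

>>> drive_tool(
  moves=[
    [0,0,3,0,0,0,-1],
    [0.5,3,6,0,0,0,-1],
    [0.7,7,7,0,0,0,-1],
    [1,11,7,0,0,0,-1],
    [1.3,15,7,0,0,0,-1],
    [1.6,19,7,0,0,0,-1],
    [1.9,23,7,0,0,0,-1],
    [2,26,7,0,0,0,-1],
    [2,27.5,7,0,0,0,-1],
    [2,27.5,7,0,0,0,-1],
    [2,27.5,7,0,0,0,-1],
    [2,27.5,7,0,0,0,-1],
  ],
)

```text
t: 6.4
tcp_pos: [0.5141, 0.1106, 0.222]
tool_rot: [0.852, 0.524, -0.001, -0.0]
ft_force: [0.0, -0.6, -0.9]
gripper_width: 0.165
```

Run:
```python
from h import *
from plant import status,camera
s=status.sense();print(s["t"],s["tcp_pos"],s["tool_rot"],s["ft_force"],s["gripper_width"])
w=camera("wrist");np.savez("w4.npz",**w)
p=proj([.545,.174,.062],w["intrinsics"],w["cam_to_world"])[0].astype(int);print(p)
cv2.imwrite("pics/w4.png",w["color"])
x,y=p[0]-65,max(p[1]-50,0);print(x,y)
cv2.imwrite("pics/w4c.png",cv2.resize(w["color"][y:y+100,x:x+130],None,fx=6,fy=6,interpolation=cv2.INTER_CUBIC))
```

```text
6.4 [0.5141 0.1106 0.222 ] [ 0.8516  0.5242 -0.0006 -0.0002] [ 0.0062 -0.561  -0.9484] 0.1646314807153113
[323 105]
258 55
```

View pics/w4.png

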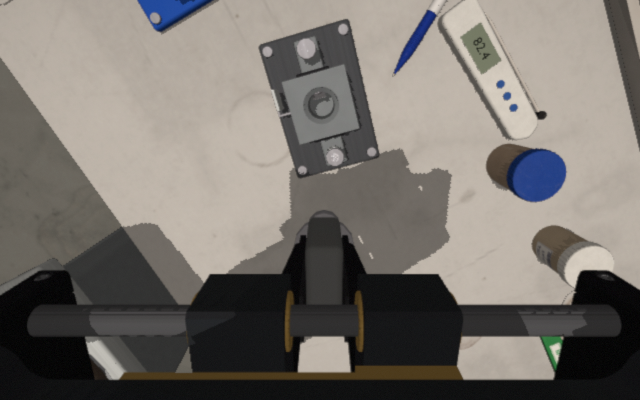

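View pics/w4c.png

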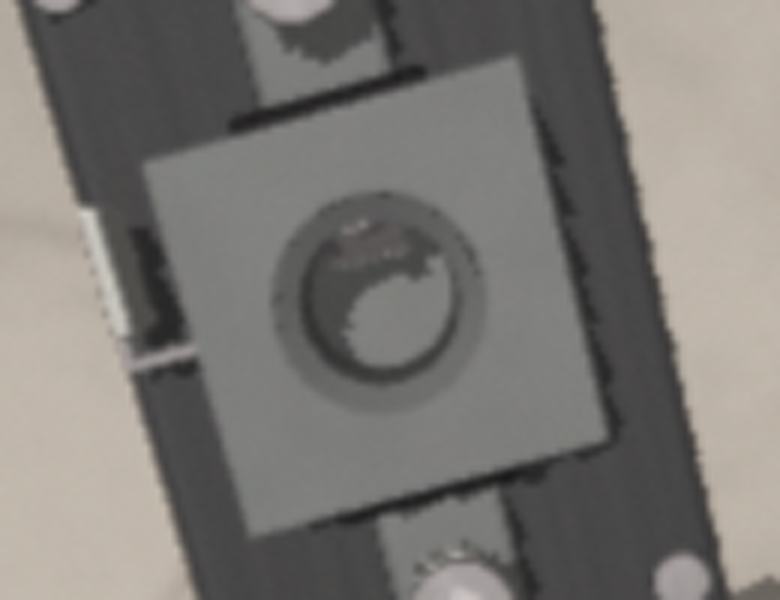

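The wrist view shows the grey head square with its bore at (322,105), posts at (306,47) and (335,157), and the blue stand well away at top left.

Run:
```python
from h import *
d=np.load("w4.npz");Km,T=d["intrinsics"],d["cam_to_world"]
f=lambda x,y:(258+(x-2.5)/6,55+(y-2.5)/6)
P=onz([f(143,163),f(522,55),f(612,437),f(250,538)],.062,Km,T);print(P.mean(0),np.linalg.norm(P-np.roll(P,1,0),axis=1))
L=np.array(P);A,B=L[0],L[2]; C,D=L[1],L[3]
print("bore",onz([f(379,302)],.062,Km,T))
r=onz([f(272,302),f(487,302),f(379,190),f(379,415)],.062,Km,T);print(np.linalg.norm(r[0]-r[1]),np.linalg.norm(r[2]-r[3]))
# image check on flange centre/grip of held key relative to TCP: project expected key points
s=[.5141,.1106,.222]
print(proj([[s[0],s[1],s[2]+.011+.020],[s[0],s[1],s[2]+.011-.0270]],Km,T))
```

```text
[0.5438 0.1754 0.062 ] [0.0563 0.0568 0.0558 0.057 ]
bore [[0.5436 0.1758 0.062 ]]
0.03183386837067056 0.032210562720169034
[[324.4766 293.9394]
 [324.3421 247.4249]]
```

Chamfer diameter measures 32 mm (24+8), head 56 to 57 mm: consistent, bore at (0.5437, 0.1757). Expected TCP heights: about 0.125 with the tip at the mouth, 0.0836 fully home.

>>> drive_tool(
  moves=[
    [1.5,3.2,0,0,0,0,-1],
    [2.95,6.45,-1,0,0,0,-1],
    [2.95,6.45,-4,0,0,0,-1],
    [2.95,6.45,-7,0,0,0,-1],
    [2.95,6.45,-8.5,0,0,0,-1],
    [2.95,6.45,-8.5,0,0,0,-1],
    [2.95,6.45,-8.5,0,0,0,-1],
    [2.95,6.45,-8.5,0,0,0,-1],
  ],
)

```text
t: 7.12
tcp_pos: [0.5446, 0.1751, 0.1388]
tool_rot: [0.852, 0.524, 0.001, 0.0]
ft_force: [0.7, -1.3, -0.8]
gripper_width: 0.167
```

Run:
```python
from h import *
from plant import status,camera
s=status.sense();print(s["t"],s["tcp_pos"],s["tool_rot"],s["ft_force"],s["gripper_width"])
o=[]
for n,P in (("wrist",[.5437,.1757,.1]),("side",[.5437,.1757,.08]),("top",[.5437,.1757,.08])):
    w=camera(n);im=w["color"]
    print(n,proj([[.5437,.1757,.062],[.5437,.1757,.0715]],w["intrinsics"],w["cam_to_world"]))
    p=proj(P,w["intrinsics"],w["cam_to_world"])[0].astype(int)
    if n=="wrist": cr=im[max(p[1]-110,0):p[1]+110,p[0]-130:p[0]+130];f=1.5
    else: cr=im[p[1]-45:p[1]+45,p[0]-50:p[0]+50];f=3.9
    cr=cv2.resize(cr,(390,300),interpolation=cv2.INTER_CUBIC);o.append(cr)
o.append(o[0]*0)
cv2.imwrite("pics/c5.png",np.vstack([np.hstack(o[:2]),np.hstack(o[2:])]))
```

```text
7.1167 [0.5446 0.1751 0.1388] [0.8518 0.5238 0.0007 0.0003] [ 0.749  -1.3012 -0.7841] 0.16744104892478934
wrist [[322.6297 211.659 ]
 [322.6128 216.109 ]]
side [[302.7576 191.1407]
 [302.6269 188.0112]]
top [[290.2264 228.2375]
 [290.0093 227.9592]]
```

View pics/c5.png

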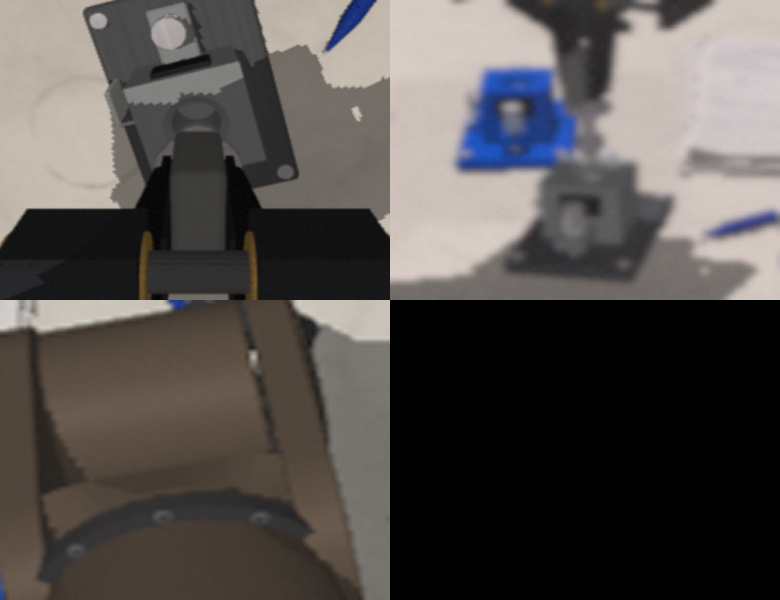

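The key hangs just above the bore, its shaft at (590,130) in the side crop and over the mouth in the wrist crop. Lowering gently into the mouth.

>>> drive_tool(
  moves=[
    [-0.05,0,-0.5,0,0,0,-1],
    [-0.05,0,-1,0,0,0,-1],
    [-0.05,0,-1.5,0,0,0,-1],
    [-0.05,0,-2,0,0,0,-1],
    [-0.05,0,-2.4,0,0,0,-1],
    [-0.05,0,-2.4,0,0,0,-1],
    [-0.05,0,-2.4,0,0,0,-1],
  ],
)

```text
t: 7.85
tcp_pos: [0.5432, 0.1758, 0.1133]
tool_rot: [0.852, 0.524, -0.0, -0.0]
ft_force: [-0.1, 0.1, -0.5]
gripper_width: 0.162
```

>>> drive_tool(
  moves=[
    [0,0,-0.3,0,0,0,-1],
    [0,0,-0.6,0,0,0,-1],
    [0,0,-0.9,0,0,0,-1],
    [0,0,-1.2,0,0,0,-1],
    [0,0,-1.2,0,0,0,-1],
  ],
)

```text
t: 8.27
tcp_pos: [0.5432, 0.1756, 0.1011]
tool_rot: [0.852, 0.524, -0.0, 0.0]
ft_force: [0.1, -1.8, -0.7]
gripper_width: 0.165
```

>>> drive_tool(
  moves=[
    [0,0,-0.2,0,0,0,-1],
    [0,0,-0.4,0,0,0,-1],
    [0,0,-0.6,0,0,0,-1],
    [0,0,-0.6,0,0,0,-1],
  ],
)

```text
t: 8.6
tcp_pos: [0.5431, 0.1757, 0.0952]
tool_rot: [0.852, 0.524, -0.0, 0.0]
ft_force: [0.6, -2.1, -2.5]
gripper_width: 0.169
```

>>> drive_tool(
  moves=[
    [0,0,-0.2,0,0,0,-1],
    [0,0,-0.4,0,0,0,-1],
    [0,0,-0.6,0,0,0,-1],
    [0,0,-0.6,0,0,0,-1],
  ],
)

```text
t: 8.93
tcp_pos: [0.5431, 0.1757, 0.0892]
tool_rot: [0.852, 0.524, -0.0, -0.0]
ft_force: [-0.1, -2.6, -2.8]
gripper_width: 0.167
```

>>> drive_tool(
  moves=[
    [0,0,-0.15,0,0,0,-1],
    [0,0,-0.3,0,0,0,-1],
    [0,0,-0.4,0,0,0,-1],
    [0,0,-0.4,0,0,0,-1],
  ],
)

```text
t: 9.27
tcp_pos: [0.5433, 0.176, 0.0854]
tool_rot: [0.852, 0.524, 0.0, -0.0]
ft_force: [-0.7, 0.7, -0.9]
gripper_width: 0.16
```

>>> drive_tool(
  moves=[
    [0,0,-0.1,0,0,0,-1],
    [0,0,-0.2,0,0,0,-1],
    [0,0,-0.2,0,0,0,-1],
  ],
)

```text
t: 9.52
tcp_pos: [0.5433, 0.1759, 0.0836]
tool_rot: [0.852, 0.524, 0.0, 0.0]
ft_force: [0.0, 0.6, -1.5]
gripper_width: 0.166
```

>>> drive_tool(
  moves=[
    [0,0,-0.1,0,0,0,-1],
    [0,0,-0.1,0,0,0,-1],
    [0,0,-0.1,0,0,0,-1],
  ],
)

```text
t: 9.77
tcp_pos: [0.5434, 0.1759, 0.0835]
tool_rot: [0.852, 0.524, 0.0, 0.0]
ft_force: [-2.3, -0.3, 8.0]
gripper_width: 0.162
```

>>> drive_tool(
  moves=[
    [0,0,-0.05,0,0,0,-1],
    [0,0,-0.1,0,0,0,-1],
    [0,0,-0.1,0,0,0,-1],
    [0,0,-0.1,0,0,0,-1],
  ],
)

```text
t: 10.1
tcp_pos: [0.5434, 0.1759, 0.0834]
tool_rot: [0.852, 0.524, 0.001, 0.0]
ft_force: [-5.4, 0.0, 19.1]
gripper_width: 0.163
```

Flange seated: the force rose sharply to 19 N while z held at 0.0834, as predicted. Unloading, then raising in small steps through the free play.

>>> drive_tool(
  moves=[
    [0,0,0.1,0,0,0,-1],
    [0,0,0.2,0,0,0,-1],
    [0,0,0.3,0,0,0,-1],
    [0,0,0.3,0,0,0,-1],
    [0,0,0.3,0,0,0,-1],
  ],
)

```text
t: 10.52
tcp_pos: [0.5433, 0.1758, 0.0845]
tool_rot: [0.852, 0.524, -0.0, -0.0]
ft_force: [0.2, -0.8, -0.6]
gripper_width: 0.166
```

>>> drive_tool(
  moves=[
    [0,0,0.05,0,0,0,-1],
    [0,0,0.1,0,0,0,-1],
    [0,0,0.1,0,0,0,-1],
    [0,0,0.1,0,0,0,-1],
  ],
)

```text
t: 10.85
tcp_pos: [0.5433, 0.1758, 0.0856]
tool_rot: [0.852, 0.524, 0.0, 0.0]
ft_force: [-0.3, 0.4, -1.5]
gripper_width: 0.17
```

>>> drive_tool(
  moves=[
    [0,0,0.05,0,0,0,-1],
    [0,0,0.1,0,0,0,-1],
    [0,0,0.1,0,0,0,-1],
    [0,0,0.1,0,0,0,-1],
  ],
)

```text
t: 11.18
tcp_pos: [0.5432, 0.1758, 0.0864]
tool_rot: [0.852, 0.524, -0.0, -0.0]
ft_force: [0.2, 0.5, -4.9]
gripper_width: 0.166
```

>>> drive_tool(
  moves=[
    [0,0,0.05,0,0,0,-1],
    [0,0,0.05,0,0,0,-1],
    [0,0,0.05,0,0,0,-1],
  ],
)

```text
t: 11.43
tcp_pos: [0.5432, 0.1758, 0.0869]
tool_rot: [0.852, 0.524, -0.0, -0.0]
ft_force: [0.6, 0.8, -6.9]
gripper_width: 0.168
```

>>> drive_tool(
  moves=[
    [0,0,0.05,0,0,0,-1],
    [0,0,0.05,0,0,0,-1],
    [0,0,0.05,0,0,0,-1],
  ],
)

```text
t: 11.68
tcp_pos: [0.5432, 0.1758, 0.0875]
tool_rot: [0.852, 0.524, -0.0, -0.0]
ft_force: [1.3, 0.0, -9.8]
gripper_width: 0.166
```

>>> drive_tool(
  moves=[
    [0,0,0.05,0,0,0,-1],
    [0,0,0.05,0,0,0,-1],
    [0,0,0.05,0,0,0,-1],
  ],
)

```text
t: 11.93
tcp_pos: [0.5432, 0.1757, 0.088]
tool_rot: [0.852, 0.524, -0.0, -0.0]
ft_force: [2.2, 1.1, -11.4]
gripper_width: 0.165
```

>>> drive_tool(
  moves=[
    [0,0,0,0,0,0,-1],
    [0,0,0,0,0,0,-1],
  ],
)

```text
t: 12.1
tcp_pos: [0.5432, 0.1758, 0.088]
tool_rot: [0.852, 0.524, -0.0, -0.0]
ft_force: [1.4, -0.3, -12.3]
gripper_width: 0.167
```

>>> drive_tool(
  moves=[
    [0,0,0,0,0,0,-1],
    [0,0,0,0,0,0,-1],
  ],
)

```text
t: 12.27
tcp_pos: [0.5432, 0.1758, 0.0881]
tool_rot: [0.852, 0.524, -0.0, -0.0]
ft_force: [0.8, 0.6, -11.9]
gripper_width: 0.164
```

>>> drive_tool(
  moves=[
    [0,0,0,0,0,0,-1],
    [0,0,0,0,0,0,-1],
    [0,0,0,0,0,0,-1],
  ],
)

```text
t: 12.52
tcp_pos: [0.5432, 0.1758, 0.0881]
tool_rot: [0.852, 0.524, -0.0, 0.0]
ft_force: [1.9, -0.2, -11.8]
gripper_width: 0.166
```

>>> drive_tool(
  moves=[
    [0,0,0,0,0,0,-1],
    [0,0,0,0,0,0,-1],
    [0,0,0,0,0,0,-1],
  ],
)

```text
t: 12.77
tcp_pos: [0.5432, 0.1758, 0.0881]
tool_rot: [0.852, 0.524, -0.0, 0.0]
ft_force: [1.9, -0.4, -12.5]
gripper_width: 0.167
```

Run:
```python
from h import *
from plant import status,camera
s=status.sense();print(s["t"],s["tcp_pos"],s["ft_force"],s["torque"])
o=[]
w=camera("wrist");im=w["color"];np.savez("w6.npz",**w)
w2=camera("side");cv2.imwrite("pics/s6.png",cv2.resize(w2["color"][140:240,250:360],None,fx=5,fy=5,interpolation=cv2.INTER_CUBIC))
cv2.imwrite("pics/w6.png",im)
s=status.sense();print(s["t"],s["ft_force"])
```

```text
12.7667 [0.5432 0.1758 0.0881] [  1.94    -0.4113 -12.4645] [-0.1941 -0.0977  0.0159]
12.8667 [  0.9527   0.0543 -12.8042]
```

View pics/s6.png

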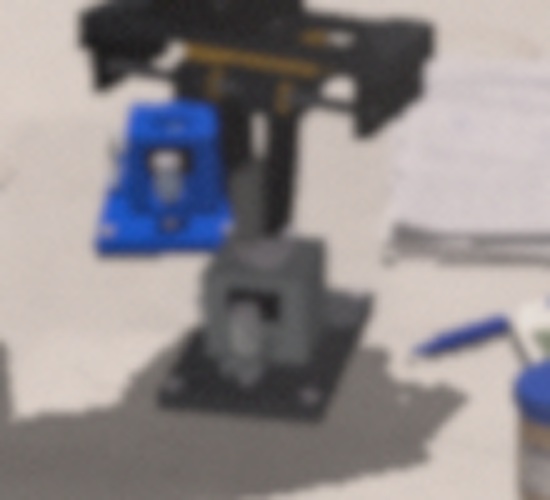

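View pics/w6.png

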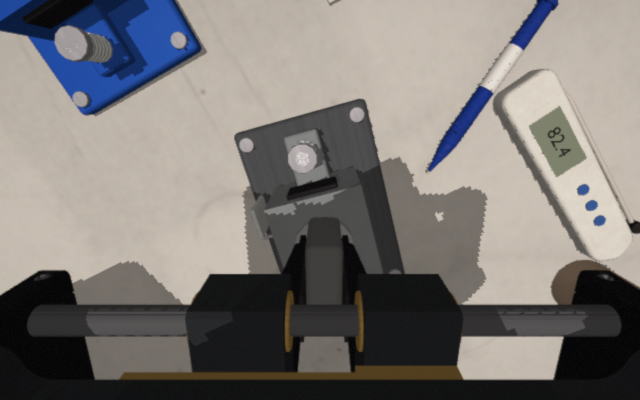

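Side and wrist views show the key upright in the head and the fingers clear above it. The force has held steady at about -12 N. TCP is 4.7 mm above home, which fits about 3 mm of play plus 1.5 mm of lift. I'll hold longer for margin.

>>> drive_tool(
  moves=[
    [0,0,0,0,0,0,-1],
    [0,0,0,0,0,0,-1],
    [0,0,0,0,0,0,-1],
    [0,0,0,0,0,0,-1],
    [0,0,0,0,0,0,-1],
    [0,0,0,0,0,0,-1],
    [0,0,0,0,0,0,-1],
    [0,0,0,0,0,0,-1],
  ],
)

```text
t: 13.53
tcp_pos: [0.5432, 0.1758, 0.0881]
tool_rot: [0.852, 0.524, -0.0, 0.0]
ft_force: [0.4, -0.8, -12.2]
gripper_width: 0.165
```

>>> drive_tool(
  moves=[
    [0,0,0,0,0,0,-1],
    [0,0,0,0,0,0,-1],
    [0,0,0,0,0,0,-1],
    [0,0,0,0,0,0,-1],
    [0,0,0,0,0,0,-1],
    [0,0,0,0,0,0,-1],
    [0,0,0,0,0,0,-1],
    [0,0,0,0,0,0,-1],
  ],
)

```text
t: 14.2
tcp_pos: [0.5432, 0.1758, 0.0882]
tool_rot: [0.852, 0.524, -0.0, 0.0]
ft_force: [0.3, 0.1, -11.6]
gripper_width: 0.17
```

>>> drive_tool(
  moves=[
    [0,0,-0.1,0,0,0,-1],
    [0,0,-0.2,0,0,0,-1],
    [0,0,-0.3,0,0,0,-1],
    [0,0,-0.4,0,0,0,-1],
    [0,0,-0.5,0,0,0,-1],
    [0,0,-0.5,0,0,0,-1],
    [0,0,-0.5,0,0,0,-1],
  ],
)

```text
t: 14.78
tcp_pos: [0.5438, 0.1759, 0.0836]
tool_rot: [0.852, 0.524, 0.001, 0.0]
ft_force: [0.5, -0.1, 1.7]
gripper_width: 0.169
```

Seated again, nearly force-free. Opening, then rising.

>>> drive_tool(
  moves=[
    [0,0,0,0,0,0,0],
    [0,0,0,0,0,0,0.5],
    [0,0,0,0,0,0,1],
    [0,0,0,0,0,0,1],
    [0,0,0,0,0,0,1],
    [0,0,0,0,0,0,1],
    [0,0,0,0,0,0,1],
    [0,0,0,0,0,0,1],
    [0,0,0,0,0,0,1],
    [0,0,0,0,0,0,1],
    [0,0,0,0,0,0,1],
    [0,0,0,0,0,0,1],
  ],
)

```text
t: 15.78
tcp_pos: [0.5433, 0.1758, 0.0831]
tool_rot: [0.852, 0.524, -0.0, 0.0]
ft_force: [-0.1, -0.1, 0.0]
gripper_width: 0.947
```

>>> drive_tool(
  moves=[
    [0,0,1,0,0,0,1],
    [0,0,3,0,0,0,1],
    [0,0,5,0,0,0,1],
    [0,0,8,0,0,0,1],
    [0,0,11,0,0,0,1],
    [-3,-6,12,0,0,0,1],
    [-3,-6,12,0,0,0,1],
    [-3,-6,12,0,0,0,1],
    [-3,-6,12,0,0,0,1],
    [-3,-6,12,0,0,0,1],
  ],
)

```text
t: 16.62
tcp_pos: [0.5137, 0.116, 0.2037]
tool_rot: [0.852, 0.524, 0.0, 0.0]
ft_force: [-0.4, 0.8, -0.3]
gripper_width: 1.001
```

Run:
```python
from h import *
from plant import status,camera
s=status.sense();print(s["t"],s["tcp_pos"],s["ft_force"],s["gripper_width"])
w=camera("wrist");np.savez("w7.npz",**w);cv2.imwrite("pics/w7.png",w["color"])
P=[.5437,.1757]
print("expect flange top, grip top:",proj([[*P,.067],[*P,.114]],w["intrinsics"],w["cam_to_world"]))
w=camera("side");cv2.imwrite("pics/s7.png",cv2.resize(w["color"][140:240,250:360],None,fx=5,fy=5,interpolation=cv2.INTER_CUBIC))
```

```text
16.6167 [0.5137 0.116  0.2037] [-0.4485  0.7801 -0.3149] 1.0013094940883995
expect flange top, grip top: [[323.8214 111.9921]
 [323.9223 115.7228]]
```

View pics/w7.png

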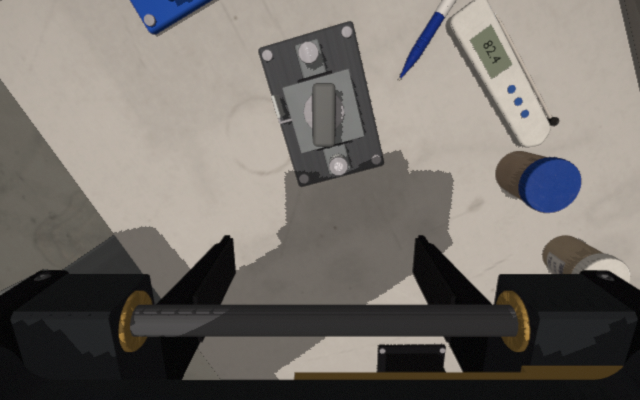

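View pics/s7.png

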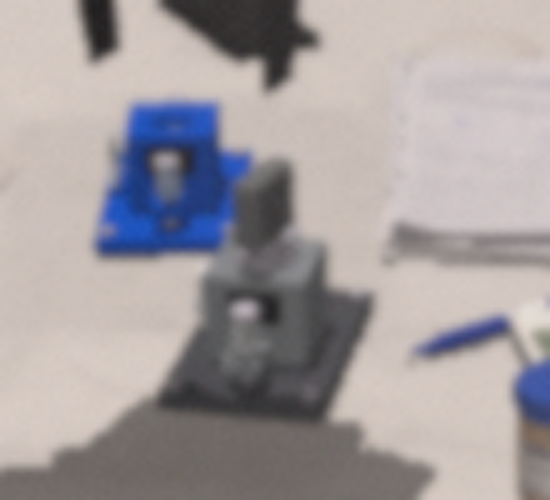

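The key stands upright in the grey head with its grip at (323,114) in the wrist view; I predicted (324,116). The flange is on the head, the gripper is open and clear, and the pots and thermometer are untouched. Handing in.

```bash
python3 -c "
from plant import close_job
print(close_job())"
```

```text
the job is handed in; nothing more can be done
None
```

The key is latched in the grey switch head and let go, and I handed the job in at about 16.7 s of the 64 s allowed. `close_job` gives no verdict, so the results below are my own readings.

- **Push home:** I lifted the key from the black rest and lowered it into the bore. The force rose sharply to 19 N at TCP z 0.083 m, where I expected the flange to seat. I felt no clear snap of the catch on the way down; the pull was what proved it had latched.
- **Catch test:** After about 3 mm of free play, the pull read 11.4 to 12.8 N for about 2.3 s. No reading went above that.
- **After letting go:** I set the key back down and opened the gripper. The last pictures show it upright within about 2 pixels of the predicted spot, with its flange on the head and the gripper clear. I never moved near the pots or the thermometer, and they look unmoved, but I didn't measure their positions again.

One disagreement: the top camera put the key about 2 mm from where the wrist camera did. I used the wrist camera's values, and the key went in without noticeable side force.

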